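# Release the push-latch filter cartridge and clamp it in the vise

### The job

The spent filter cartridge must come out of the grey purge-gas filter unit: push it inward until its latch lets go and it springs out, then pull it free. Lay it right side up on the two steel parallels of the blue vise, lengthwise between the jaws, let go of it, and push the sliding jaw firmly up until the cartridge is clamped tight against the fixed jaw. Leave the beaker, the amber bottle and the tape roll where they are.

Things in the scene. Friction and masses are not known exactly. Their poses are not given: they have to be found in the camera images.
- filter_unit: Grey box 146 x 74 x 58 mm fixed to the bench, with an open bay 50 mm wide and 37.5 mm high (floor 14 mm above the bench) in its front. Origin on the bench under the middle of the front face (the mouth); x points into the bay, z up. Two brass stubs stand on its roof near the back, up to 81 mm above the bench.
- cartridge: White filter cartridge with orange ribbed front cap, 100 mm long (x) x 48 wide (y) x 36 high, about 0.15 kg. Origin at the centre of its underside; -x is the front (orange), +x the rear in the bay, z up. At the start it is latched in the bay, axes along those of filter_unit, origin 32 mm inside the mouth, 14 mm above the bench, front 18 mm out of the mouth. Grip it across its width.
- cartridge_front (a point): Centre of the flat orange front face, 50 mm before the origin, 18 mm above the underside. Latched, it cannot be pulled out. Pushed inward (8 to 12 N) the latch lets go after 8 mm, the stop is at 14 mm: press 10 to 13 mm, then back away.
- bay_mouth (a point): Centre of the mouth of the bay, 32 mm above the bench, axes as filter_unit. Once the latch has let go and the finger backs away, a damped spring slides the cartridge out in about 1 s until its front stands 48 mm out of the mouth; it stops there with 52 mm still in the bay and slides out freely when pulled.
- vise: Blue-jawed bench vise fixed to the bench: dark bed 205 x 90 x 14 mm. Origin on the bench under the centre of the seat; x points to the fixed jaw, whose face is at x = +50 mm, 70 mm wide, top 58 mm above the bench.
- vise_seat (a point): On the vise, 26 mm above the bench, at the level of the tops of the two parallels (steel strips 80 mm long along x, from x = -30 to +50 mm, at y = +-14 mm) and midway in a cartridge clamped between the jaws: the clamped cartridge's origin lies here. Axes as the vise.
- vise_jaw: Blue sliding jaw of the vise, 74 mm wide, from 15 to 58 mm above the bench, 25 mm thick along x. Its origin coincides with the vise's origin when joint jaw_travel is 0 and moves with the jaw along the vise's x; from the origin the face that meets the cartridge is at x = -92 mm and the back at x = -117 mm.
- jaw_back (a point): Centre of the flat black rubber pad on the back of the sliding jaw (the side away from the fixed jaw), 36 mm above the bench; the jaw's back is 60 mm wide and reaches from 15 to 58 mm above the bench. Push here along the vise's +x.
- jaw_travel (a joint): Travel of the sliding jaw toward the fixed jaw, m. At 0 the jaws are 142 mm apart; it closes on the 100 mm cartridge at 0.042. Friction of about 6 N; stays where it is left. To clamp, press on with about 15 N after it has met the cartridge and the cartridge the fixed jaw; it then cannot go further.
- beaker: Glass beaker 53 mm wide, 66 mm high, bystander; origin at the centre of its underside.
- amber_bottle: Small amber bottle 45 mm wide, 100 mm high, bystander; origin at the centre of its underside.
- tape_roll: Roll of tan tape lying flat, 77 mm wide, 19 mm high, bystander; origin at the centre of its underside.
Mind the look-alikes: they are no part of the job. Leave any purple look-alike of the vise alone.

How it is judged (in metres and radians):
On the way, in this order (a step that is already met when the one before it is completed fails the run):
1. the cartridge is pushed at least 6 mm into the bay (x of cartridge in the frame of filter_unit above 0.038 m).
2. the latch has let go: the cartridge has sprung out by more than 22 mm (x of cartridge in the frame of filter_unit below 0.01 m), for 0.1 s.
3. the cartridge is pulled right out of the bay ((x of cartridge in the frame of filter_unit below -0.052 m or z of cartridge in the frame of filter_unit above 0.08 m)), for 0.1 s.
4. the cartridge lies flat on the parallels between the jaws and has been let go (z of cartridge in the frame of vise_seat between -0.003 and 0.003 m and angle between cartridge's own z axis and vertical below 0.06 rad and x of cartridge in the frame of vise_seat between -0.04 and 0.004 m and y of cartridge in the frame of vise_seat between -0.015 and 0.015 m and contact force between the fingers and cartridge below 0.2 N), for 0.2 s.
5. the sliding jaw presses the cartridge against the fixed jaw with more than 5 N (contact force between vise_jaw and cartridge above 5 N and x of cartridge in the frame of vise_seat above -0.002 m), for 0.1 s.
At the end, for the whole second after the job is handed in: The cartridge rests flat and right side up (3 mm, 0.06 rad) on the parallels, within 15 mm of the vise's centre line and 0.04 rad of its direction, against the fixed jaw (2 mm), with the sliding jaw closed on it (1.5 mm), released and at rest (z of cartridge in the frame of vise_seat between -0.003 and 0.003 m and angle between cartridge's own z axis and vertical below 0.06 rad and x of cartridge in the frame of vise_seat between -0.002 and 0.003 m and y of cartridge in the frame of vise_seat between -0.015 and 0.015 m and angle between the x axis of cartridge and the x axis of vise, either way round below 0.04 rad and value of joint jaw_travel above 0.0405 m and linear speed of cartridge below 0.01 m/s and contact force between the fingers and cartridge below 0.2 N); the robot touches nothing.
It fails at once if the beaker is moved more than 25 mm (distance of beaker from where it was at the start of the episode above 0.025 m).
It fails at once if the amber bottle is moved more than 25 mm (distance of amber_bottle from where it was at the start of the episode above 0.025 m).
It fails at once if the tape roll is moved more than 25 mm (distance of tape_roll from where it was at the start of the episode above 0.025 m).
It also fails if it takes over 67 s, if anything falls off the work surface, if the arm or the gripper's body presses on something with over 40 N, if the wrist force passes 120 N, or if a joint passes its speed limit or range.

### The arm

A 7-joint arm with a two-finger parallel gripper is mounted at the origin on a cart in front of the work surface, level with it; the furniture and walls round the work are solid. World frame = base frame: x ahead of the robot, y to its left, z up, the work surface at z = 0. Lengths are in mm, angles in rad, forces in N, time in s.
With the tool pointing down it reaches from about 400 to 900 mm from the base axis. Payload 5.6 kg.
Tool frame: the origin (TCP) lies midway between the tips of the shut fingers; the grasp point (between the pads) lies 19 mm behind it; x points along the fingers, y is the direction in which the jaws open and shut, and the axes are right-handed (so a half turn about x gives the same grasp; the last joint's range is limited). The gripper opens to 92 mm and grips with 3 to 60 N. Pads are 20 mm wide; open, the fingers measure 128 mm over their backs; the gripper's body (75 mm by 189 mm) begins 69 mm behind the grasp point.
Start: joints at [1.127, 0.468, -0.012, 1.603, 0.006, 1.071, -0.056], TCP at [253.561, -598.511, 214.592] pointing down, gripper open.
Joint ranges: [-2.53, 2.53], [-0.31, 2.02], [-1.57, 1.55], [0.28, 2.44], [-1.29, 4.43], [0.15, 1.84], [-2.92, 2.92]. Speed limits (rad/s): [2.57, 2.57, 3.14, 3.14, 3.14, 3.14, 3.14].

### API

Orientations are given as a rotation vector (axis times angle).
In Python, from cell import robot, grip, kin, viewer gives the robot as it stands. Calls block until the motion is done:
- robot.movep(position, orientation): joint-space move of the TCP to a pose.
- robot.servo_line(position, feed=150, rotation=None): straight line of the TCP; rotation=None keeps the orientation; feed is the mean speed in mm/s.
- robot.goto_joints(angles): joint-space move.
- grip(opening, newtons=None): opening from 0.0 (shut) to 1.0 (fully open); newtons is the grip in N (None keeps the last); returns when the fingers have stopped.
- robot.hold(seconds).
- kin.ik(position, orientation): joint angles nearest the present ones, or None.
- robot.observe(): the state.
- viewer.read_camera(name): name is "scene" or "top"; returns the picture (384x512x3 uint8, red, green, blue); there is no depth.
- viewer.camera_info(name): a dict with "camera_matrix" (3x3 intrinsics, pixels), "k1" (the pictures are not rectified: a ray, as slopes to the right and down, at radius r is drawn at 1 + k1 r^2 times it, then the intrinsics apply), "R" (3x3) and "t" (3): a world point X has camera coordinates R X + t. Camera axes: x right, y down, z forward; pixel columns grow to the right and rows downward; lengths in mm; the calibration is good to about 2 mm. A picture is of the moment at which its call begins. camera_info takes no time and is no camera call.
A pose or a line that the arm cannot do raises robot.IKError and nothing moves.
- robot.job_done(): hands the job in, once; it reports no verdict.
Trained networks look in the newest picture that a camera, given by its name, has taken for a name from the list of things; names that differ only in an ending like _2 or _b are one class to them, and where a whole thing is asked for, a point or a joint stands for the part that bears it (a point fixed in the world has none). Each returns a list of dicts, best first, with "confidence" (0 to 1); they miss things now and then, are a little off and sometimes report something else, mostly with a low value. They report only what shows in the picture. A call takes as long as a camera call. They do not tell look-alikes from the thing itself.
- viewer.silhouettes(name, camera): "mask" (384x512 bool, what is visible of it).
- viewer.pinpoint(name, camera): "at" ([x, y, z] in mm, in the coordinates of the camera as it stood for that picture, good to about 4 mm: a listed point, or the origin of a listed thing).
The state is a dict: "t": time; "joints": joint angles; "joint_velocities": joint speeds; "joint_torque": joint torques, N m; "tcp_pos": TCP position; "tcp_rot": TCP orientation; "contact_force": force on the tool from outside, world axes, zero at the start; "wrist_torque": the same for the moment, N m; "grip_width": opening from 0.0 (shut) to 1.0 (fully open).
Only numpy, scipy, OpenCV 4.12 (cv2) and the standard library are available. Lean on these libraries where they do the work, as an engineer would, in place of code of your own. Each camera call takes 0.05 s, during which the arm holds its last target. There are 200 camera calls.

## Working session

There is one attempt and no reset: what is moved stays moved. The work goes in short steps, each a Python script; the robot and the scene stay as the last script left them, time stands still between calls to the robot, and variables do not carry over. Pictures are saved under pics/ and viewed, about 8 in all and at most 12, crops included, and the job is handed in when it is done.

```bash
ls; mkdir -p pics; cat > h.py <<'E'
import numpy as np, cv2
from scipy.spatial.transform import Rotation as Rn
from cell import robot, grip, kin, viewer
def toworld(cam,p):
    c=viewer.camera_info(cam); return np.array(c["R"]).T@(np.array(p)-np.array(c["t"]))
def proj(cam,P):
    c=viewer.camera_info(cam); q=np.atleast_2d(P)@np.array(c["R"]).T+np.array(c["t"])
    s=q[:,:2]/q[:,2:]; s=s*(1+c["k1"]*(s**2).sum(1,keepdims=True)); K=np.array(c["camera_matrix"])
    return s*[K[0,0],K[1,1]]+[K[0,2],K[1,2]]
def ray(cam,uv,z):
    c=viewer.camera_info(cam);K=np.array(c["camera_matrix"]);d=(np.array(uv)-[K[0,2],K[1,2]])/[K[0,0],K[1,1]]
    s=d.copy()
    for _ in range(20): s=d/(1+c["k1"]*(s@s))
    R=np.array(c["R"]);o=-R.T@np.array(c["t"]);v=R.T@np.array([s[0],s[1],1.]);return o+v*(z-o[2])/v[2]
def save(cam,n):
    im=viewer.read_camera(cam); cv2.imwrite(f"pics/{n}.png",np.ascontiguousarray(im[:,:,::-1])); return im
E
python3 - <<'E'
from h import *
a=save("scene","s0");b=save("top","t0")
for n in ["filter_unit","cartridge","cartridge_front","bay_mouth","vise","vise_seat","vise_jaw","jaw_back","beaker","amber_bottle","tape_roll"]:
    for c in ["scene","top"]:
        for d in viewer.pinpoint(n,c)[:4]: 
            w=toworld(c,d["at"]); print(n,c,round(d["confidence"],2),w.round(0),proj(c,w)[0].round(0))
o=robot.observe();print(o["tcp_pos"],o["tcp_rot"],o["t"])
E
```

```text
pics
filter_unit scene 0.7 [ 594. -159.    0.] [296. 187.]
filter_unit top 0.75 [ 591. -151.   -4.] [327. 172.]
cartridge scene 0.8 [ 623. -157.   13.] [290. 179.]
cartridge scene 0.37 [ 636. -333.   -1.] [331. 160.]
cartridge top 0.72 [ 622. -152.   12.] [329. 159.]
cartridge_front scene 0.81 [ 575. -155.   35.] [300. 182.]
cartridge_front top 0.64 [ 574. -160.   31.] [333. 177.]
bay_mouth scene 0.79 [ 593. -157.   33.] [297. 178.]
bay_mouth top 0.6 [ 591. -155.   28.] [331. 170.]
vise scene 0.77 [595. 211.   2.] [181. 239.]
vise scene 0.6 [453.  24.  -1.] [275. 243.]
vise top 0.81 [453.  27.  -3.] [258. 222.]
vise top 0.65 [591. 205.  -5.] [193. 168.]
vise_seat scene 0.69 [595. 205.  24.] [182. 232.]
vise_seat scene 0.63 [451.  26.  26.] [275. 236.]
vise_seat scene 0.47 [509. 373.   3.] [132. 293.]
vise_seat top 0.86 [447.  28.  28.] [258. 225.]
vise_seat top 0.57 [592. 207.  23.] [190. 166.]
vise_jaw scene 0.91 [605. 207.  -1.] [181. 237.]
vise_jaw top 0.5 [ 626. -157.   13.] [331. 158.]
vise_jaw top 0.19 [597. 206.  27.] [190. 164.]
jaw_back scene 0.71 [343.  -8.  40.] [316. 254.]
jaw_back scene 0.62 [488. 204.  35.] [204. 256.]
jaw_back scene 0.43 [511. 378.   4.] [130. 293.]
jaw_back top 0.88 [488. 202.  34.] [190. 206.]
jaw_back top 0.64 [335. -13.  32.] [273. 269.]
beaker scene 0.63 [621.  -2.   2.] [246. 202.]
beaker top 0.89 [619.  -5.   3.] [272. 159.]
amber_bottle scene 0.96 [ 639. -331.   -2.] [330. 160.]
amber_bottle top 0.64 [ 638. -332.   -0.] [397. 156.]
tape_roll scene 0.67 [510. 378.   3.] [130. 294.]
tape_roll top 0.74 [507. 378.  -4.] [125. 197.]
[ 253.57252223 -598.49102822  214.59999398] [ 2.00119524  0.40640715 -2.00123468] 1.2
```

View pics/s0.png

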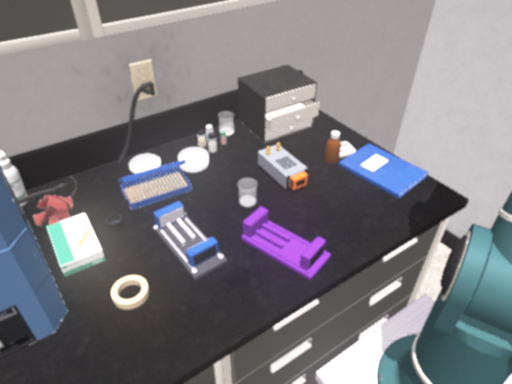

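View pics/t0.png

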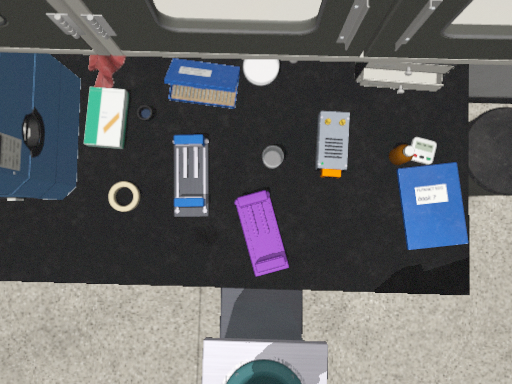

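The candidates for the vise are blue at top (190,168) / scene (182,235), and purple at top (260,225) / scene (285,243). The task calls for the blue one. I'll confirm it and refine the poses with an overlay.

```bash
cat >> h.py <<'E'
def loc(pose,pts):
    x,y,a=pose; p=np.atleast_2d(np.array(pts,float)); c,s=np.cos(a),np.sin(a)
    return np.c_[x+c*p[:,0]-s*p[:,1], y+s*p[:,0]+c*p[:,1], p[:,2]]
def box(x0,x1,y0,y1,z0,z1): return np.array([[x,y,z] for x in(x0,x1) for y in(y0,y1) for z in(z0,z1)],float)
E
cat > ov.py <<'E'
from h import *
import sys
def crop(im,cam,boxes,c,w,h,k,out):
    x0,y0=c[0]-w//2,c[1]-h//2
    g=cv2.resize(im[y0:y0+h,x0:x0+w],None,fx=k,fy=k,interpolation=cv2.INTER_CUBIC)
    for P,col in boxes:
        u=((proj(cam,P)-[x0,y0]+.5)*k)
        for i in range(8):
            for b in(1,2,4):
                if not i&b: cv2.line(g,tuple(map(int,u[i])),tuple(map(int,u[i|b])),col,1)
    return g
E
python3 - <<'E'
from ov import *
from scipy.optimize import minimize
ims={c:cv2.imread(f"pics/{n}.png") for c,n in(("scene","s0"),("top","t0"))}
for c in ims: viewer.read_camera(c)
def best(n,c,near):
    r=[]
    for d in viewer.silhouettes(n,c):
        m=d["mask"]; 
        if m.sum()==0: continue
        ys,xs=np.nonzero(m); cen=np.array([xs.mean(),ys.mean()])
        print(n,c,round(d["confidence"],2),m.sum(),cen.round())
        if np.hypot(*(cen-near))<25: r.append(m)
    return r[0] if r else None
S=8
def iou(pose,parts,masks):
    t=0
    for c,m in masks.items():
        M=np.zeros((384*4,512*4),np.uint8)
        for P in parts:
            u=proj(c,loc(pose,P)); h=cv2.convexHull(((u+.5)*4*16).astype(np.int32).reshape(-1,1,2))
            cv2.fillConvexPoly(M,h,1,shift=4)
        a=cv2.resize(M.astype(np.float32),(512,384),interpolation=cv2.INTER_AREA); m=m.astype(np.float32)
        t+=np.minimum(a,m).sum()/np.maximum(a,m).sum()
    return -t
def fit(p0,parts,masks):
    r=minimize(iou,p0,args=(parts,masks),method="Nelder-Mead",options=dict(initial_simplex=np.array([p0]*4)+np.array([[0,0,0],[8,0,0],[0,8,0],[0,0,.1]]),xatol=.02,fatol=1e-5)); return r.x,r.fun
FU=[box(0,146,-37,37,0,58)]
m={c:best("filter_unit",c,n) for c,n in(("scene",(283,168)),("top",(333,143)))}
m={c:v for c,v in m.items() if v is not None}
for k in [m]+[{c:m[c]} for c in m]:
    print("FU",[x for x in k],fit([592,-155,0],FU,k))
f=fit([592,-155,0],FU,m)[0]
m={c:best("vise_jaw",c,n) for c,n in(("scene",(195,250)),("top",(190,203)))}
m={c:v for c,v in m.items() if v is not None}
J=[box(-117,-92,-37,37,15,58)]
if m: print("J",fit([593,207,0],J,m))
v=[593,207,0.03]
V=[box(50,75,-35,35,14,58),box(-117,-92,-37,37,15,58),box(-30,50,-14,14,14,26)]
def B(c):return [(loc(f,FU[0]),(0,255,0))],[(loc(v,p),(0,255,255)) for p in V]
top=np.hstack([crop(ims["top"],"top",B(0)[1],(190,176),60,100,6,0),crop(ims["top"],"top",B(0)[0],(333,143),60,100,6,0)])
cv2.imwrite("pics/c1.png",top)
E
```

```text
filter_unit scene 0.8 1227 [278. 165.]
filter_unit top 0.74 1877 [332. 141.]
FU ['scene', 'top'] (array([ 5.94545140e+02, -1.53054213e+02, -3.71356827e-02]), np.float64(-1.7159795761108398))
FU ['scene'] (array([ 5.99022492e+02, -1.50998868e+02, -8.37349748e-02]), np.float64(-0.7978640794754028))
FU ['top'] (array([ 5.91925712e+02, -1.53700640e+02, -2.57582503e-02]), np.float64(-0.9447905421257019))
vise_jaw scene 0.84 494 [312. 253.]
vise_jaw scene 0.66 602 [202. 252.]
vise_jaw scene 0.51 490 [247. 191.]
vise_jaw top 0.64 324 [190. 202.]
vise_jaw top 0.51 325 [271. 263.]
J (array([6.03427757e+02, 2.05361626e+02, 2.83509454e-02]), np.float64(-1.787573218345642))
```

View pics/c1.png

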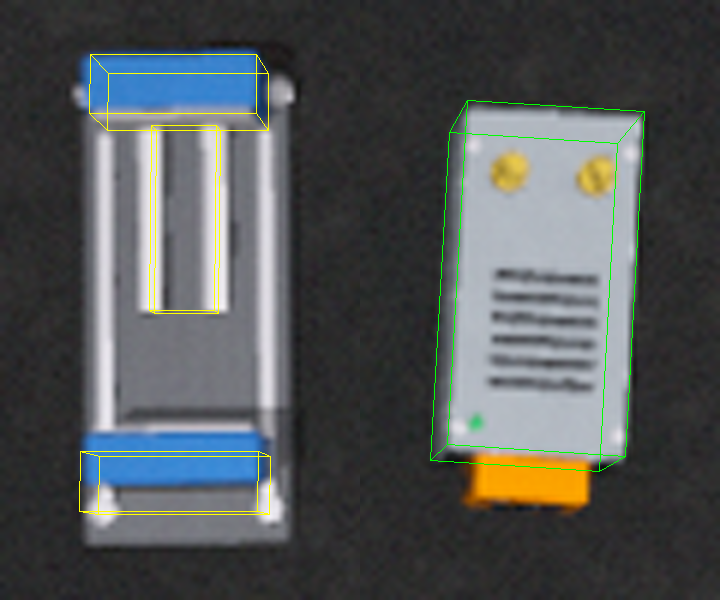

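The crop shows the blue vise with its fixed jaw away from the robot (crop row ~80), the sliding jaw at row ~460 and the parallels at rows 125–312. The overlay puts the vise near x=593, with the sliding jaw already about 10 mm along. The filter unit fits the top view to about 2 mm. Next I'll get the vise pose from the strip ends, then go push the cartridge.

```bash
python3 - <<'E'
from h import *
def t(u,v,z): return ray("top",np.array([u/6-.5+160,v/6-.5+126]),z)
bl,br,tl,tr=[t(*p,26) for p in((150,312),(216,312),(151,125),(214,125))]
b=(bl+br)/2;e=(tl+tr)/2
print("strips",b.round(1),e.round(1),"len",np.linalg.norm(e-b),"yaw",np.arctan2(*(e-b)[1::-1]))
# rails/bed edges and jaws top
print("bed left",t(84,140,14).round(1),t(84,540,14).round(1),"right",t(290,140,14).round(1),t(290,540,14).round(1))
print("fixed face top",t(97,108,58).round(1),t(255,108,58).round(1),"fixed back", t(84,55,58).round(1),t(256,53,58).round(1))
print("slide face top",t(85,433,58).round(1),t(265,431,58).round(1),"back",t(85,486,58).round(1),t(268,483,58).round(1))
o=robot.observe();print(Rn.from_rotvec(o["tcp_rot"]).as_matrix().round(2))
for yaw in (-.026,np.pi-.026):
    M=np.array([[0,0,1],[0,1,0],[-1,0,0]]).T if 0 else None
    x=np.array([0,0,-1.]);y=np.array([-np.sin(yaw),np.cos(yaw),0]);R=np.c_[x,y,np.cross(x,y)]
    for P in([540,-153,150],[540,-153,15],[570,206,28],[460,203,26]): print(yaw,P,kin.ik(P,Rn.from_matrix(R).as_rotvec()))
E
```

```text
strips [562.4 205.8  26. ] [643.3 209.2  26. ] len 80.96150609965842 yaw 0.042037869329422044
bed left [637.4 253.7  14. ] [463.6 246.4  14. ] right [640. 164.  14.] [466.3 157.6  14. ]
fixed face top [644.2 240.4  58. ] [646.2 174.1  58. ] fixed back [666.5 246.8  58. ] [669.5 174.6  58. ]
slide face top [507.8 239.7  58. ] [510.8 164.9  58. ] back [485.7 238.8  58. ] [489.2 162.8  58. ]
[[-0.    0.39 -0.92]
 [-0.   -0.92 -0.39]
 [-1.    0.    0.  ]]
-0.026 [540, -153, 150] [ 0.74194816  0.4979592  -0.67612129  1.84615693  0.38192317  0.93054549
  1.43728946]
-0.026 [540, -153, 15] [ 0.64962855  0.688544   -0.56291374  1.91340409  0.55512007  0.69890449
  1.2977652 ]
-0.026 [570, 206, 28] [ 0.06093473  0.74516927 -0.63399609  1.79572734  0.59412239  0.8003086
  0.67052003]
-0.026 [460, 203, 26] [ 0.16372582  0.6929881  -0.81664119  2.04003467  0.76153142  0.74066461
  0.40917179]
3.1155926535897933 [540, -153, 150] [ 0.35842992  0.40641371 -0.17715555  1.87118441  0.0911405   0.87174089
 -1.46010052]
3.1155926535897933 [540, -153, 15] [ 0.31173164  0.60682939 -0.12133334  1.93625263  0.12158054  0.60542551
 -1.48502459]
3.1155926535897933 [570, 206, 28] [-0.11860645  0.6756213  -0.3796802   1.80803044  0.35672216  0.72580897
 -2.28910644]
3.1155926535897933 [460, 203, 26] [-0.09235951  0.57397777 -0.47866646  2.05512432  0.44922055  0.6137059
 -2.47553269]
```

```bash
cat >> h.py <<'E'
def down(yaw):
    x=np.array([0,0,-1.]);y=np.array([np.sin(yaw),-np.cos(yaw),0]);return Rn.from_matrix(np.c_[x,y,np.cross(x,y)]).as_rotvec()
U=(592,-153.7,-.026); V=(593,207,.04)
def F(): return np.array(robot.observe()["contact_force"])
def push(pose,x0,y,z,x1,step,stop):
    "advance along +x of frame in steps till force along it > stop; returns log"
    d=np.array([np.cos(pose[2]),np.sin(pose[2]),0]);L=[];x=x0
    while x<x1:
        x+=step; robot.servo_line(loc(pose,[x,y,z])[0],feed=30)
        L.append((round(x,1),round(float(-F()@d),1)))
        if L[-1][1]>stop: break
    return x,L
E
python3 - <<'E'
from h import *
R=down(U[2])
robot.movep(loc(U,[-60,0,130])[0],R); grip(0.0,20)
robot.servo_line(loc(U,[-48,0,20])[0],feed=150)
print(robot.observe()["t"],F().round(2))
x,L=push(U,-48,0,20,-15,2,1.5)
print(L,robot.observe()["t"]); a=save("scene","s1")
cv2.imwrite("pics/c2.png",cv2.resize(a[110:230,220:370,::-1],None,fx=5,fy=5,interpolation=cv2.INTER_CUBIC))
E
```

```text
5.6667 [-0.03 -0.45 -0.38]
[(-46, 0.4), (-44, 1.0), (-42, -0.0), (-40, 0.1), (-38, -0.9), (-36, -0.3), (-34, -0.2), (-32, 0.4), (-30, -0.5), (-28, -0.5), (-26, 2.0)] 8.4167
```

View pics/c2.png

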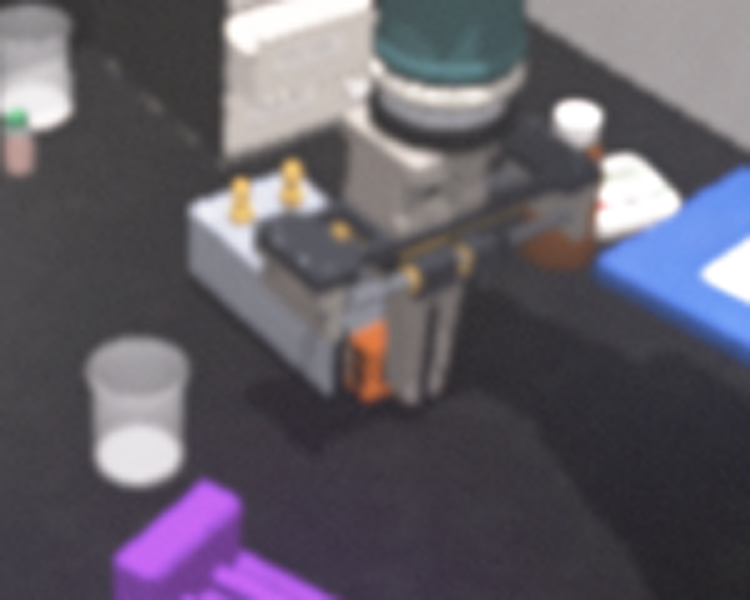

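The shut fingers (crop ~(430,340)) stand against the orange front. Contact came at x≈-27 mm, where -28 was predicted. Next I press.

```bash
python3 - <<'E'
from h import *
x,L=push(U,-26,0,20,-15,2,18); print(x,L)
robot.servo_line(loc(U,[-75,0,20])[0],feed=120); robot.hold(.6)
robot.servo_line(loc(U,[-75,0,75])[0],feed=150);print(robot.observe()["t"])
a=save("scene","s2");b=save("top","t2")
for c in("scene","top"):
    for n in("cartridge","cartridge_front"):
        for d in viewer.pinpoint(n,c)[:2]: print(n,c,round(d["confidence"],2),toworld(c,d["at"]).round(1))
cv2.imwrite("pics/c3.png",cv2.resize(a[110:230,220:370,::-1],None,fx=5,fy=5,interpolation=cv2.INTER_CUBIC))
print("expect origin",loc(U,[2,0,14]),"front",loc(U,[-48,0,32]))
E
```

```text
-16 [(-24, 8.4), (-22, 13.9), (-20, 15.8), (-18, 17.6), (-16, 19.5)]
11.475
cartridge scene 0.69 [ 622.1 -158.6   13.9]
cartridge_front scene 0.6 [ 573.8 -152.2   34.2]
cartridge top 0.45 [ 624.6 -150.9   12.8]
cartridge_front top 0.71 [ 576.6 -157.8   33. ]
expect origin [[ 593.99932404 -153.75199414   14.        ]] front [[ 544.01622309 -152.4521406    32.        ]]
```

View pics/c3.png

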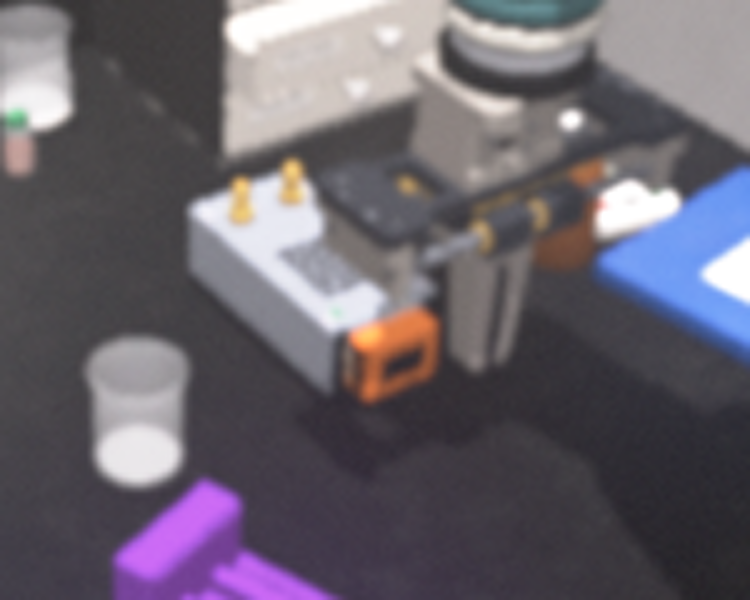

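The orange front still stands only 18 mm out (crop ~(395,355)), so the latch has not let go. I'll press again and read the true TCP, in case the arm gives under load.

```bash
python3 - <<'E'
from h import *
d=np.array([np.cos(U[2]),np.sin(U[2]),0])
robot.servo_line(loc(U,[-75,0,20])[0],feed=200)
robot.servo_line(loc(U,[-30,0,20])[0],feed=100); f0=-F()@d
for x in (-26,-22,-18,-16,-14,-12,-10,-8,-6):
    robot.servo_line(loc(U,[x,0,20])[0],feed=40); o=robot.observe(); q=np.array(o["tcp_pos"])
    ax=(q-[U[0],U[1],0])@d; f=-F()@d-f0; print(x,ax.round(1),round(f,1),q[2].round(1))
    if f>32 or ax>-14.5: break
robot.servo_line(loc(U,[-75,0,20])[0],feed=120); robot.hold(.5)
print(robot.observe()["t"])
a=save("top","t3")
for n in("cartridge","cartridge_front"):
    for d in viewer.pinpoint(n,"top")[:2]: print(n,round(d["confidence"],2),toworld("top",d["at"]).round(1))
save("scene","s3")
for n in("cartridge","cartridge_front"):
    for d in viewer.pinpoint(n,"scene")[:2]: print(n,round(d["confidence"],2),toworld("scene",d["at"]).round(1))
E
```

```text
-26 -26.7 2.2 20.0
-22 -26.3 10.8 19.6
-18 -24.5 16.0 19.4
-16 -23.9 19.0 19.4
-14 -22.1 20.2 19.3
-12 -20.3 20.1 19.3
-10 -18.4 20.8 19.3
-8 -16.5 21.5 19.3
-6 -14.7 21.3 19.3
16.275
cartridge 0.52 [ 592.5 -152.9   15.6]
cartridge_front 0.43 [ 545.  -156.9   31. ]
cartridge 0.74 [ 594.6 -156.8   13.2]
cartridge_front 0.57 [ 542.6 -149.8   31.8]
```

The latch has let go: both cameras put the origin at x≈593, as expected (594). The arm gives about 0.4 mm/N under load. Now I grip and pull.

```bash
python3 - <<'E'
from h import *
grip(1.0); robot.servo_line(loc(U,[-28,0,19])[0],feed=120)
grip(0.0,25); print(robot.observe()["grip_width"],F().round(1))
robot.servo_line(loc(U,[-93,0,19.5])[0],feed=100); print(F().round(1))
robot.servo_line(loc(U,[-100,0,150])[0],feed=200); robot.hold(.2)
o=robot.observe();print(o["t"],o["grip_width"],o["tcp_pos"].round(1) if hasattr(o["tcp_pos"],'round') else o["tcp_pos"])
a=save("scene","s4");b=save("top","t4")
for c in("scene","top"):
    for d in viewer.pinpoint("cartridge",c)[:2]: print(c,round(d["confidence"],2),toworld(c,d["at"]).round(1))
print("expect",loc(U,[-70,0,145]))
cv2.imwrite("pics/c4.png",np.hstack([cv2.resize(a[90:230,220:370,::-1],None,fx=2.6,fy=2.6),cv2.resize(b[110:250,260:410,::-1],None,fx=2.6,fy=2.6)]))
E
```

```text
0.5219559374513689 [0.1 0.1 0.3]
[ 0.5  0.2 -1.8]
21.025 0.5190090595136768 [ 491.3 -150.8  148.6]
scene 0.87 [ 517.3 -152.9  142.6]
top 0.81 [ 522.4 -149.9  145.1]
expect [[ 522.02365867 -151.88020505  145.        ]]
```

View pics/c4.png

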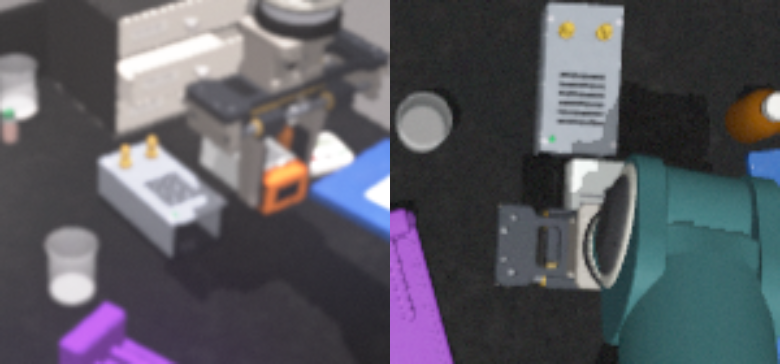

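The scene half shows the cartridge held level clear of the bay (orange cap at ~(285,187)). In the top half its white body is at ~(590,185). The pose matches expectation within 3 mm. Next I carry it to the vise at z=160 and lower it until it touches.

```bash
python3 - <<'E'
from h import *
R=down(V[2])
robot.servo_line(loc(V,[-41,0,160])[0],feed=200,rotation=R)
robot.servo_line(loc(V,[-41,0,50])[0],feed=150); robot.hold(.2)
o=robot.observe();print(o["t"],np.round(o["tcp_pos"],1),F().round(1),"offset",(np.round(o["tcp_pos"],1)-loc(V,[-41,0,50])[0]).round(1))
a=save("scene","s5");b=save("top","t5")
for c in("scene","top"):
    for d in viewer.pinpoint("cartridge",c)[:2]: print(c,round(d["confidence"],2),toworld(c,d["at"]).round(1))
    for d in viewer.pinpoint("vise_seat",c)[:2]: print(" seat",c,round(d["confidence"],2),toworld(c,d["at"]).round(1))
print("expect",loc(V,[-11,0,45]))
cv2.imwrite("pics/c5.png",np.hstack([cv2.resize(a[170:290,120:260,::-1],None,fx=2.8,fy=2.8),cv2.resize(b[110:230,120:260,::-1],None,fx=2.8,fy=2.8)]))
E
```

```text
24.2667 [552.7 205.6  51.1] [-0.3  0.6 -0.6] offset [0.7 0.2 1.1]
scene 0.7 [582.3 206.6  45.9]
 seat scene 0.85 [455.4  28.   26.8]
 seat scene 0.74 [592.9 204.4  26.8]
top 0.63 [582.  208.2  45.3]
 seat top 0.93 [447.6  27.4  30.2]
 seat top 0.82 [596.3 207.7  22.1]
expect [[582.00879883 206.56011732  45.        ]]
```

View pics/c5.png

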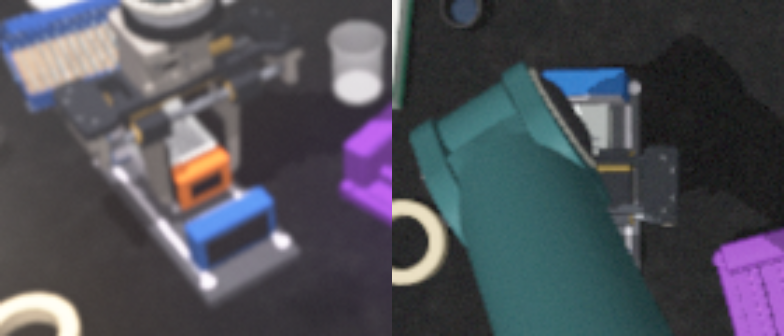

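The cartridge (orange cap at ~(203,178) in the left half) hangs centred between the blue jaws and in line with them. It is clear of the sliding jaw at (232,225). Next I lower it with a force check, release it and look.

```bash
python3 - <<'E'
from h import *
robot.servo_line(loc(V,[-41,0,36])[0],feed=60); f0=F()[2]
for z in np.arange(34,24,-1.):
    robot.servo_line(loc(V,[-41,0,z])[0],feed=25); f=F()[2]-f0
    print(z,np.round(robot.observe()["tcp_pos"][2],1),round(f,1))
    if f>3.5: break
grip(0.95); robot.hold(.3); print(robot.observe()["grip_width"],F().round(1))
robot.servo_line(loc(V,[-41,0,120])[0],feed=150)
robot.servo_line(loc(V,[-150,0,120])[0],feed=200); robot.hold(.1)
print(robot.observe()["t"])
a=save("scene","s6");b=save("top","t6")
for c in("scene","top"):
    for n in ("cartridge","cartridge_front","jaw_back"):
        for d in viewer.pinpoint(n,c)[:2]: print(n,c,round(d["confidence"],2),toworld(c,d["at"]).round(1))
print("expect",loc(V,[-11,0,26]))
cv2.imwrite("pics/c6.png",np.hstack([cv2.resize(a[170:290,120:260,::-1],None,fx=2.8,fy=2.8),cv2.resize(b[110:230,120:260,::-1],None,fx=2.8,fy=2.8)]))
E
```

```text
34.0 34.0 -0.0
33.0 33.1 0.2
32.0 32.0 1.1
31.0 31.5 5.6
0.9472602978461039 [ 0.  -0.6  0.6]
28.5083
cartridge scene 0.58 [583.4 203.   25.3]
cartridge_front scene 0.48 [531.6 205.9  43.2]
jaw_back scene 0.86 [485.1 202.8  36.3]
jaw_back scene 0.66 [346.7  -9.6  39.3]
cartridge top 0.76 [583.9 206.6  27.3]
cartridge_front top 0.61 [533.9 201.8  45.8]
jaw_back top 0.89 [337.6  -7.8  31.1]
jaw_back top 0.63 [ 6.389e+02 -3.333e+02  6.000e-01]
expect [[582.00879883 206.56011732  26.        ]]
```

View pics/c6.png

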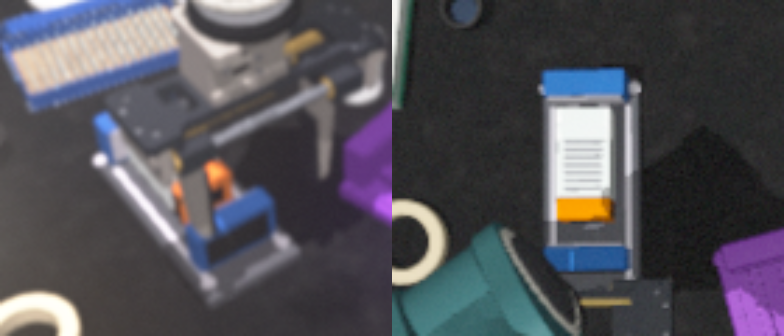

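The top half shows the cartridge (white body (580,150), orange (583,208)) on the parallels between the jaws and in line. It has been released. Now I push the sliding jaw.

```bash
python3 - <<'E'
from h import *
grip(0.0,20)
robot.servo_line(loc(V,[-150,0,30])[0],feed=150); robot.hold(.2)
d=np.array([np.cos(V[2]),np.sin(V[2]),0]); f0=F()
for x in np.arange(-126,-50,3.):
    robot.servo_line(loc(V,[x,0,30])[0],feed=40); q=np.array(robot.observe()["tcp_pos"]); ax=(q-[V[0],V[1],0])@d
    g=F()-f0; f=-g@d; print(x,ax.round(1),round(f,1),g.round(1))
    if f>30: break
robot.hold(.4); print(robot.observe()["t"],F().round(1))
robot.servo_line(loc(V,[-150,0,30])[0],feed=80)
robot.servo_line(loc(V,[-150,0,200])[0],feed=200)
robot.movep([330,-250,300],down(0)); robot.hold(.2);print(robot.observe()["t"],F().round(1))
a=save("scene","s7");b=save("top","t7")
for c in("scene","top"):
    for n in ("cartridge","cartridge_front","jaw_back","beaker","amber_bottle","tape_roll"):
        for k in viewer.pinpoint(n,c)[:1]: print(n,c,round(k["confidence"],2),toworld(c,k["at"]).round(1))
cv2.imwrite("pics/c7.png",np.hstack([cv2.resize(a[170:290,120:260,::-1],None,fx=2.8,fy=2.8),cv2.resize(b[110:230,120:260,::-1],None,fx=2.8,fy=2.8)]))
E
```

```text
-126.0 -126.3 0.8 [-0.8  1.   0.3]
-123.0 -122.9 0.8 [-0.8  0.5  0.9]
-120.0 -119.8 0.5 [-0.5  1.2  1.3]
-117.0 -116.8 0.1 [-0.1  0.  -0. ]
-114.0 -114.7 3.3 [-3.3  0.3  1.9]
-111.0 -112.3 5.0 [-5.   0.6  3.9]
-108.0 -109.3 5.3 [-5.3  0.8  3. ]
-105.0 -106.4 5.0 [-5.   0.5  1.8]
-102.0 -103.4 5.7 [-5.8  0.5  2.7]
-99.0 -100.5 5.6 [-5.6  0.3  2.7]
-96.0 -97.5 5.9 [-5.9  0.8  3.5]
-93.0 -94.5 5.6 [-5.6  0.3  2.5]
-90.0 -91.9 6.8 [-6.8  0.8  3.5]
-87.0 -89.1 6.0 [-6.   0.6  4.5]
-84.0 -86.1 6.4 [-6.5  0.7  3.5]
-81.0 -84.1 9.5 [-9.6  0.5  6.1]
-78.0 -84.0 16.1 [-16.1  -0.2  14.2]
-75.0 -84.0 22.8 [-22.7  -2.   21. ]
-72.0 -84.0 30.9 [-30.8  -2.5  27.8]
36.8 [-29.9  -1.8  27.2]
40.8583 [-0.8 -0.1  0.5]
cartridge_front scene 0.77 [541.5 207.4  47.2]
jaw_back scene 0.63 [522.4 206.5  36.1]
beaker scene 0.92 [619.5  -3.7   0.7]
amber_bottle scene 0.91 [ 6.368e+02 -3.313e+02 -2.000e-01]
cartridge top 0.91 [591.5 207.9  27.8]
cartridge_front top 0.61 [543.  202.1  46.3]
jaw_back top 0.86 [522.2 199.8  35.9]
beaker top 0.76 [619.7  -5.1   3.6]
amber_bottle top 0.61 [ 639.1 -334.3   -1. ]
tape_roll top 0.66 [507.5 381.6  -2.4]
```

View pics/c7.png

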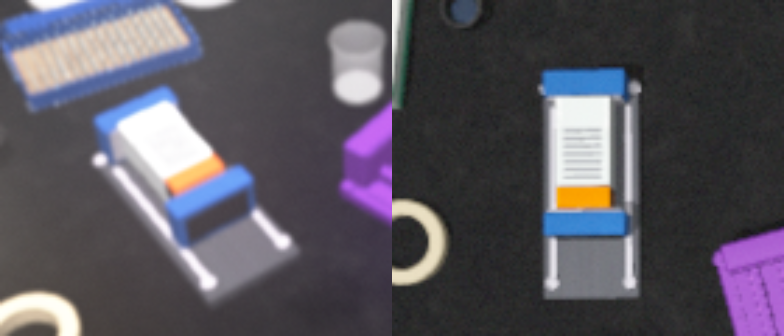

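The cartridge sits flush between both blue jaws. The jaw stopped hard at TCP x=-84 (expected -85) while the force rose to 30 N. The bystanders have not moved, so I hand in.

```bash
python3 -c "
from h import *
robot.job_done(); print(robot.observe()['t'])"
```

```text
the job is handed in; nothing more can be done
the job is handed in; nothing more can be done
```

The cartridge is out of the filter unit and clamped in the blue vise, and I handed the job in at about 41 s of the 67 s allowed. The hand-in gave no verdict.

- **Latch:** The first push was too short: the arm gave way under load and the latch held. A second push, judged by the measured tool position, got about 12 mm in and the cartridge sprang out.
- **Placing:** I gripped the cartridge, pulled it free, lowered it onto the parallels until it touched and let go.
- **Clamping:** I pushed the sliding jaw until it stopped hard, with the force rising to about 30 N and the tool not moving further. It stopped within 1 mm of where a fully closed jaw should be. During that push there was also an unexpected upward force on the fingers of about 27 N, probably friction on the rubber pad.
- **Last checks:** The pictures show the cartridge flat between both jaws, with its origin about 1.5 mm from the seat, which is within the camera's accuracy. The beaker, bottle and tape roll read within about 4 mm of where they started, and the arm was clear with no force on it.
- **Misses:** In the last pictures the scene camera's networks did not report the cartridge or the tape roll, so those two readings come from the top camera only.

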